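Feel along a safety bumper for dead spots

ROBOT

A 6-joint arm with a two-finger parallel gripper is mounted at the origin on the work surface. World frame = base frame: x ahead of the robot, y to its left, z up, the work surface at z = 0. Lengths are in m, angles in rad, forces in N, time in s.
With the tool pointing down it reaches from about 0.2 to 0.875 m from the base axis. Payload 3.4 kg.
Tool frame: the origin (TCP) lies between the finger pads; the fingertips stand 25 mm ahead of it and the grasp point (between the pads) lies 6 mm ahead of it (r.nose_length is the z of the fingertips in the tool frame, in m); z points along the fingers, x is the direction in which the jaws open and shut, and the axes are right-handed (so a half turn about z gives the same grasp; the last joint's range is limited). The gripper opens to 94 mm and grips with 3 to 60 N. Pads are 16 mm wide; open, the fingers measure 119 mm over their backs; the gripper's body (75 mm by 177 mm) begins 78 mm behind the grasp point.
Start: joints at [1.053, 0.276, 1.505, -0, 1.361, -0.121], TCP at [0.222, 0.53, 0.23] pointing down, gripper open.
Joint ranges: [-2.89, 2.89], [-0.75, 2.08], [0.22, 2.7], [-1.18, 4.32], [0.11, 2.71], [-2.7, 2.7]. Speed limits (rad/s): [2.57, 2.57, 3.14, 3.14, 3.14, 3.14].

INTERFACE

Orientations are given as a unit quaternion [w, x, y, z].
In Python, from plant import r, gripper_to, inverse_kinematics, vision, models, telemetry gives the robot as it stands. Calls block until the motion is done:
- r.move_to(position, orientation): joint-space move of the TCP to a pose.
- r.move_l(position, rot=None, vel=0.15, guard=None): straight line of the TCP; rot=None keeps the orientation; vel is the mean speed in m/s. With guard (N) it stops when the force on the tool has changed by that much, and returns True; else False.
- r.movej(angles): joint-space move.
- gripper_to(opening, f_grip=None): finger opening in m; f_grip is the grip in N (None keeps the last); returns when the fingers have stopped.
- r.hold(seconds).
- inverse_kinematics(position, orientation): joint angles nearest the present ones, or None.
- vision.snapshot(name): name is "side" or "top" or "wrist"; returns the picture (384x512x3 uint8, red, green, blue); there is no depth.
- vision.get_calibration(name): a dict with "fx", "fy", "cx", "cy" (pixels), "position" and "orientation" of the camera in the world. Camera axes: x right, y down, z forward; pixel columns grow to the right and rows downward; lengths in m; the calibration is good to about 2 mm. A picture is of the moment at which its call begins: read the wrist's pose just before it. get_calibration takes no time and is no camera call; for the wrist camera it gives the pose at the moment of the call.
A pose or a line that the arm cannot do raises r.PlanningError and nothing moves.
- r.sign_off(): hands the job in, once; it reports no verdict.
Trained networks look in the newest picture that a camera, given by its name, has taken for a name from the list of things; names that differ only in an ending like _2 or _b are one class to them, and where a whole thing is asked for, a point or a joint stands for the part that bears it (a point fixed in the world has none). Each returns a list of dicts, best first, with "score" (0 to 1); they miss things now and then, are a little off and sometimes report something else, mostly with a low value. They report only what shows in the picture. A call takes as long as a camera call.
- models.boxes_of(thing, camera): "at" ([x, y, z] in m, in world coordinates, good to about 4 mm: the middle of the surface that is visible of it).
- models.regions_of(thing, camera): "pixels" (384x512 bool, what is visible of it).
- models.mark_of(thing, camera): "at" ([x, y, z] in m, in world coordinates, good to about 4 mm: a listed point, or the origin of a listed thing).
Readings, each from a call of its own:
- telemetry.current_t(): time.
- telemetry.current_joints(): joint angles.
- telemetry.current_dq(): joint speeds.
- telemetry.current_joint_efforts(): joint torques, N m.
- telemetry.current_ee_pos(): TCP position.
- telemetry.current_tool_rot(): TCP orientation.
- telemetry.current_wrist_force(): force on the tool from outside, world axes, zero at the start.
- telemetry.current_torque(): the same for the moment, N m.
- telemetry.current_opening(): finger opening in m.
Only numpy, scipy, OpenCV 4.12 (cv2) and the standard library are available. Lean on these libraries where they do the work, as an engineer would, in place of code of your own. Each camera call takes 0.05 s, during which the arm holds its last target.

TASK

Test the bent safety bumper fixed to the bench for dead spots: with the fingertips, press its rubber bar down lightly at the end beside the square junction box, then run along the bar round both bends to the other end, keeping it pressed a little way down the whole way, without letting it come up and without pushing it onto its stops. Finish there, with the fingertips still holding the bar lightly down at that far end. Never pull the bar upwards, and leave all the tools and other things around it where they are.

Things in the scene. Friction and masses are not known exactly. Their poses are not given: they have to be found in the camera images.
- bumper: Bent bumper fixed to the bench: a 280 mm bar on a 26 mm wide aluminium channel with steel feet. Origin: on the bench under the bar's middle; z up. The middle part is straight, 120 mm, along the bumper's y; at y = +60 and -60 mm the bar bends 30 degrees towards +x and runs on straight for 80 mm, so its tips lie at x = 40, y = +129 and -129 mm. Turned by up to 0.4 rad.
- bar (a joint): How far the black rubber bar is pressed down, in m: 0 at rest, 0.014 on its stops, negative if pulled up. The bar is 36 mm wide, its flat top 60 mm above the bench at rest. It moves straight down as a whole wherever pressed, on springs of 0.8 N per mm (4 N at 5 mm), and springs back. From 2 to 13 mm under the fingertips counts as lightly pressed.
- end_left (a point): 12 mm in from the tip of the bar at the bumper's +y end, on the centre line of the bar's top face, moving down with the bar
- bend_left (a point): The bend on the bumper's +y side, on the centre line of the bar's top face, moving down with the bar
- quarter_left (a point): Halfway between the left bend and the middle, on the centre line of the bar's top face, moving down with the bar
- middle (a point): Middle of the bar, on the centre line of the bar's top face, moving down with the bar
- quarter_right (a point): Halfway between the middle and the right bend, on the centre line of the bar's top face, moving down with the bar
- bend_right (a point): The bend on the bumper's -y side, on the centre line of the bar's top face, moving down with the bar
- end_right (a point): 12 mm in from the tip of the bar at the bumper's -y end, on the centre line of the bar's top face, moving down with the bar
- junction_box: Square grey box 60 x 60 x 42 mm with a short round stub in one side, fixed to the bench just beyond one end of the bar, its centre about 58 mm from that end's point; which end varies. The trace starts at this end. Origin: centre of its underside.
- round_foot: Round grey foot, 56 mm across and 32 mm high with a small bolt on top, fixed to the bench just beyond the other end of the bar, where the trace finishes. Origin: centre of its underside.
- socket: Bystander: loose steel wrench socket standing up, 30 mm across, 48 mm high, on the +x side of the bumper's middle. Origin: centre of its underside.
- tape: Bystander: loose roll of tape lying flat, 80 mm across, 25 mm high, on the -x side of the bumper. Origin: centre of its underside.
- bolt: Bystander: loose bolt standing on its head, 26 mm across, 55 mm high, on the -x side of the bumper. Origin: centre of its underside.
- can: Bystander: loose metal can, 58 mm across, 170 mm high, on the left of the bench. Origin: centre of its underside.
- wrench: Bystander: loose wrench 190 mm long lying on the right of the bench.
- screwdriver: Bystander: loose screwdriver lying on the right of the bench.
- mug: Bystander: loose steel mug, 80 mm across, 90 mm high, on the right of the bench. Origin: centre of its underside.

How it is judged:
By the outcome, as a careful person would: the job done as asked, in the order asked, and still so for the second after the job is handed in, while the arm keeps its last pose, push and grip.
It also fails if it takes over 38 s, if anything falls off the work surface, if the arm or the gripper's body presses on something with over 40 N, if the wrist force passes 120 N, or if a joint passes its speed limit or range.

## Working session

There is one attempt and no reset: what is moved stays moved. The work goes in short steps, each a Python script; the robot and the scene stay as the last script left them, time stands still between calls to the robot, and variables do not carry over. Pictures are saved under pics/ and viewed, and the job is handed in when it is done.

```bash
mkdir -p pics; ls; python3 - <<'E'
from plant import r, vision, models, telemetry
import cv2
for c in ["top","side"]:
    im=vision.snapshot(c); cv2.imwrite(f"pics/{c}0.png",im[:,:,::-1])
    for n in ["end_left","bend_left","middle","bend_right","end_right","junction_box","round_foot","bumper","socket","bolt","tape","can","mug"]:
        d=models.mark_of(n,c)
        print(c,n,[( [round(float(v),3) for v in x["at"]],round(float(x["score"]),2)) for x in d[:2]])
print(telemetry.current_t(), r.nose_length, telemetry.current_tool_rot(),telemetry.current_opening())
E
```

```text
pics
top end_left [([0.582, 0.159, 0.059], 0.96)]
top bend_left [([0.552, 0.099, 0.061], 0.93), ([0.424, -0.386, -0.0], 0.36)]
top middle [([0.45, -0.531, 0.005], 0.68), ([0.554, 0.039, 0.059], 0.64)]
top bend_right [([0.555, -0.019, 0.061], 0.87)]
top end_right [([0.588, -0.074, 0.061], 0.84)]
top junction_box [([0.609, 0.209, -0.001], 0.94)]
top round_foot [([0.623, -0.124, -0.003], 0.48), ([0.553, -0.019, 0.061], 0.33)]
top bumper []
top socket [([0.645, 0.033, 0.0], 0.39)]
top bolt [([0.477, -0.034, -0.003], 0.6), ([0.425, -0.385, 0.002], 0.3)]
top tape [([0.449, 0.106, -0.0], 0.82)]
top can [([0.531, 0.495, -0.002], 0.81), ([0.55, 0.099, 0.057], 0.64)]
top mug [([0.626, -0.374, -0.002], 0.64)]
side end_left [([0.583, 0.161, 0.058], 0.93), ([0.447, -0.529, 0.003], 0.23)]
side bend_left [([0.55, 0.101, 0.054], 0.75), ([0.616, -0.127, -0.001], 0.22)]
side middle [([0.551, 0.038, 0.056], 0.92), ([0.426, -0.382, 0.002], 0.64)]
side bend_right [([0.553, -0.019, 0.061], 0.73)]
side end_right [([0.588, -0.079, 0.061], 0.85), ([0.452, 0.111, -0.002], 0.64)]
side junction_box [([0.606, 0.205, 0.0], 0.64), ([0.553, 0.042, 0.059], 0.4)]
side round_foot [([0.617, -0.127, -0.001], 0.5)]
side bumper [([0.552, 0.042, 0.002], 0.75)]
side socket [([0.649, 0.03, 0.004], 0.42)]
side bolt [([0.477, -0.032, 0.0], 0.68)]
side tape [([0.451, 0.109, -0.004], 0.55)]
side can []
side mug [([0.626, -0.377, 0.001], 0.61), ([0.424, -0.385, 0.001], 0.45)]
1.4 0.025 [-3.76727122e-05  8.32582459e-01  5.53901111e-01  7.93322305e-05] 0.09416830910155272
```

View pics/top0.png

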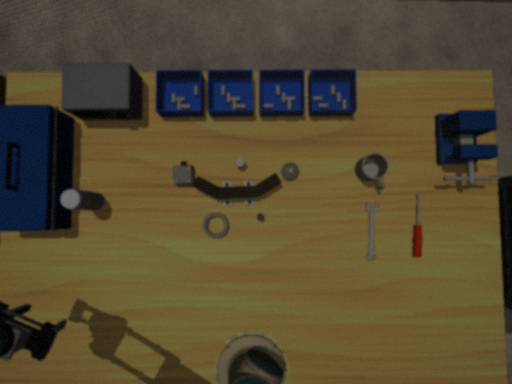

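View pics/side0.png

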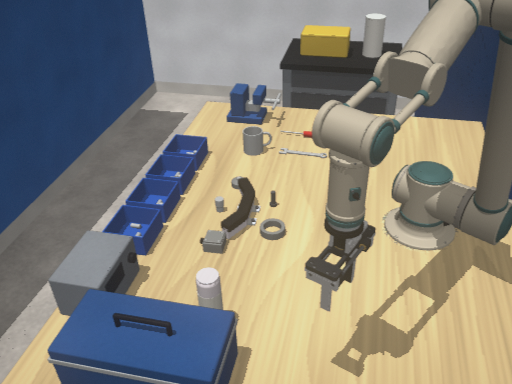

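The top picture shows the junction box at about (183,175), beside the +y end, and the round foot at about (290,171), beyond the −y end. The socket is at (240,162), the tape at (216,225) and the bolt at (261,217), all clear of the bar. The trace runs from end_left to end_right. Next I fit the bumper pose, close the fingers and hover over the start.

```bash
cat > h.py <<'E'
import numpy as np
from scipy.optimize import least_squares
c,s=np.cos(np.pi/6),np.sin(np.pi/6)
M={"end_left":(68*s,60+68*c),"bend_left":(0,60),"quarter_left":(0,30),"middle":(0,0),"quarter_right":(0,-30),"bend_right":(0,-60),"end_right":(68*s,-60-68*c)}
M={k:np.array(v)/1000 for k,v in M.items()}
obs=[("end_left",.582,.159),("bend_left",.552,.099),("middle",.554,.039),("bend_right",.555,-.019),("end_right",.588,-.074),
("end_left",.583,.161),("bend_left",.55,.101),("middle",.551,.038),("bend_right",.553,-.019),("end_right",.588,-.079),("middle",.552,.042)]
def T(p,q): 
    a=p[2]; R=np.array([[np.cos(a),-np.sin(a)],[np.sin(a),np.cos(a)]]); return R@q+p[:2]
def fit(obs):
    return least_squares(lambda p: np.concatenate([T(p,M[n])-[x,y] for n,x,y in obs]),[.55,.04,0],loss="soft_l1",f_scale=.004)
E
python3 - <<'E'
from h import *
from plant import r, gripper_to, inverse_kinematics, vision, models, telemetry
import cv2
f=fit(obs);p=f.x;print(p,np.round(f.fun*1000,1))
for k in M: print(k,T(p,M[k]).round(4))
gripper_to(0.0,10)
print(telemetry.current_opening())
from scipy.spatial.transform import Rotation as Ro
q=np.array([0,1.,0,0])  # jaws along world x
s0=T(p,M["end_left"])
print(inverse_kinematics([*s0,.2],q))
# alternatives
print(inverse_kinematics([*s0,.2],[0,0,1,0]), telemetry.current_joints())
r.move_to([*s0,.2],q)
im=vision.snapshot("wrist"); cv2.imwrite("pics/w0.png",im[:,:,::-1])
for n in M:
    d=models.mark_of(n,"wrist"); print(n,[(np.round(x["at"],3),round(float(x["score"]),2)) for x in d[:1]])
print(telemetry.current_t(),telemetry.current_wrist_force(),telemetry.current_ee_pos())
E
```

```text
[0.55197552 0.04037909 0.02425715] [ 1.1  1.1 -1.5  1.4 -2.   1.4 -1.6 -0.6  0.8 -3.7  0.1 -0.9  0.5 -0.6
  1.   2.4  0.4 -0.6  0.8  1.3 -0.  -1.6]
end_left [0.5831 0.1601]
bend_left [0.5505 0.1004]
quarter_left [0.5512 0.0704]
middle [0.552  0.0404]
quarter_right [0.5527 0.0104]
bend_right [ 0.5534 -0.0196]
end_right [ 0.5888 -0.0777]
0.0009275753662323709
[ 1.52874931e-01  3.37948406e-01  1.49009192e+00 -4.44089210e-16
  1.31355233e+00  1.52874931e-01]
None [ 1.05299557e+00  2.75876873e-01  1.50492545e+00 -2.53862996e-05
  1.36069232e+00 -1.20985948e-01]
end_left [(array([0.58 , 0.155, 0.06 ]), 0.84)]
bend_left [(array([0.552, 0.102, 0.063]), 0.68)]
quarter_left [(array([0.549, 0.069, 0.061]), 0.56)]
middle []
quarter_right []
bend_right []
end_right [(array([ 0.589, -0.076,  0.062]), 0.81)]
5.0917 [-0.03284746  0.18388246 -0.63599669] [0.58298023 0.16041579 0.20004264]
```

View pics/w0.png

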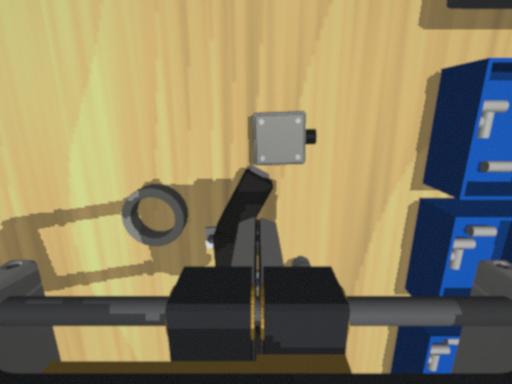

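```bash
python3 - <<'E'
from h import *
from plant import r, vision, telemetry
import cv2
p=fit(obs).x; s0=T(p,M["end_left"])
r.move_l([*s0,.095],vel=.1)
F=lambda: np.round(telemetry.current_wrist_force(),2)
f0=F(); print("f0",f0)
print(r.move_l([*s0,.0775],vel=.02,guard=4.0))
print(telemetry.current_ee_pos(),F(),telemetry.current_t())
im=vision.snapshot("wrist"); cv2.imwrite("pics/w1.png",im[:,:,::-1])
E
```

```text
f0 [-0.08  0.82  0.49]
True
[0.58312054 0.16008201 0.07967908] [-0.88  0.18  4.81] 7.025
```

The wrist picture shows the bar end at about (258,180), beside the grey box at (280,137), with the closed fingers above the bar. Contact agrees with the spring model: 4.3 N at about 5.3 mm. Next I trace at about 7 mm.

```bash
python3 - <<'E'
from h import *
from plant import r, vision, telemetry
import cv2
p=fit(obs).x; z=.078
def rep(n): print(n,np.round(telemetry.current_ee_pos(),4),np.round(telemetry.current_wrist_force(),2),round(telemetry.current_t(),2))
r.move_l([*T(p,M["end_left"]),z],vel=.02); rep("start")
for n in list(M)[1:]:
    r.move_l([*T(p,M[n]),z],vel=.04); rep(n)
r.hold(.3); rep("hold")
for c in ["wrist","side","top"]:
    cv2.imwrite(f"pics/{c}2.png",vision.snapshot(c)[:,:,::-1])
E
```

```text
start [0.5831 0.1601 0.0784] [-0.8  -0.91  5.12] 7.33
bend_left [0.5521 0.1011 0.0788] [3.03 2.31 6.02] 9.18
quarter_left [0.5513 0.071  0.0784] [0.2  2.92 5.15] 10.07
middle [0.5518 0.041  0.0783] [-0.04  3.5   5.64] 10.97
quarter_right [0.5525 0.011  0.0783] [-0.22  3.29  5.21] 11.88
bend_right [ 0.5531 -0.019   0.0783] [0.04 2.99 5.51] 12.78
end_right [ 0.587  -0.0765  0.0778] [-2.02  3.2   7.11] 14.62
hold [ 0.587  -0.0765  0.0778] [-1.94  3.89  5.52] 14.93
```

View pics/wrist2.png

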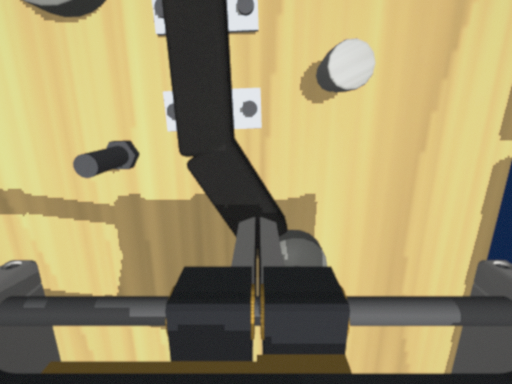

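View pics/side2.png

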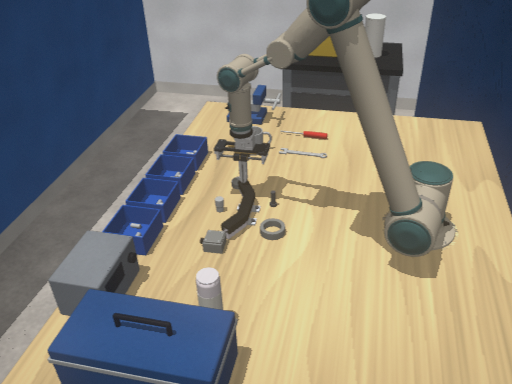

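The wrist picture shows the fingertips at about (258,220) on the bar's far end, next to the round foot at (300,250). The side picture shows the socket, bolt, tape, can and the rest where they were. The fingertips are about 2 mm short because of friction, so I make up that lag and hand in.

```bash
python3 - <<'E'
from h import *
from plant import r, telemetry
r.move_l([.590,-.0795,.078],vel=.02); r.hold(.3)
print(np.round(telemetry.current_ee_pos(),4),np.round(telemetry.current_wrist_force(),2),telemetry.current_t())
r.sign_off()
E
```

```text
[ 0.5883 -0.0785  0.0779] [-2.68  1.45  4.96] 15.6333
the job is handed in; nothing more can be done
```

I pressed the bar at the end beside the junction box (end_left) with closed fingertips and traced it round both bends to the far end (end_right). I then handed the job in with the fingertips still holding the bar down there.

- **Depth:** at every point checked, the fingertip height put the bar 6–7 mm down. The vertical force was 5–7 N, so contact held and the bar stayed well off its stops. These readings were taken at the seven listed points, not continuously between them.
- **Position:** friction made the fingertips lag up to about 2 mm behind target. I corrected this at the end, finishing within about 1 mm of the estimated end_right point.
- **Surroundings:** in the last side picture the loose items visible there looked unmoved.
- **Time:** about 15.6 s on the robot's clock when I handed in, against the 38 s limit.

No check failed. The only disagreements were small: individual network position estimates differed from the fitted bumper pose by up to about 4–5 mm.

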